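# Raise the counterweighted guard and slide the dish onto the inspection ring

## Robot

A 6-joint arm with a two-finger parallel gripper is mounted at the origin on the work surface. World frame = base frame: x ahead of the robot, y to its left, z up, the work surface at z = 0. Lengths are in m, angles in rad, forces in N, time in s.
With the tool pointing down it reaches from about 0.275 to 0.825 m from the base axis. Payload 4.9 kg.
Tool frame: the origin (TCP) lies midway between the tips of the shut fingers; the grasp point (between the pads) lies pinch_z behind it (pinch_z is the distance from the TCP to the grasp point, in m); z points along the fingers, y is the line along which they close (so a half turn about z gives the same grasp; the last joint's range is limited). The gripper opens to 85 mm and grips with 20 to 120 N. Pads are 22 mm wide; open, the fingers measure 114 mm over their backs; the gripper's body (76 mm by 85 mm) begins 54 mm behind the grasp point. The pads swing forward as they close: fully open they stand 13 mm farther back than shut.
Start: joints at [-1.39, 0.326, -0.193, 1.052, 0, 1.437], TCP at [0.17, -0.523, 0.231] pointing down, gripper open.
Joint ranges: [-2.65, 2.65], [-0.97, 1.79], [-1.3, 1.35], [-1.93, 2.1], [-1.47, 1.37], [-3.14, 3.14]. Speed limits (rad/s): [2.57, 2.57, 3.14, 3.14, 3.14, 3.14].

## Interface

Orientations are given as a unit quaternion [w, x, y, z].
In Python, from plant import state, get_image, camera_params, hand_in, pinch_z gives the robot as it stands.
- The arm moves only by the tool drive_tool, never from a script. Its argument "moves" is a list of rows, each a list of 7 numbers: the closure, from -1 (fully open) to 1 (shut), so that 0 is half open, then the shift along the tool's x, y, z in m, then the turn, a rotation vector about the tool's x, y, z in rad. A call has 1 to 20 rows; each row shifts and turns the commanded pose from where the row before left it, along the tool's axes as they then stand; what a row does not reach is not made up. A row lasts 1/8 s, in which the tool goes at most 62.5 mm and 10.7 degrees, less where a joint would pass 70% of its speed; a pose out of reach is approached as far as the arm can. A call is refused whole if a number of a shift passes 0.0625 or a number of a turn 0.188, either way. A call with a gripper value outside its range is refused whole. The fingers move at their own pace and stop on an object; "squeeze" is the grip in N (left out, the last holds). Time passes only in rows, so rows that do not move let the fingers close. It gives the time, the measured TCP pose, the force, the opening and the grip force at its end, in the units of the state.
- state(): the state, without advancing time (a new reading comes with each control period).
- get_image(name): name is "scene" or "top" or "wrist"; returns the picture (400x640x3 uint8, red, green, blue); there is no depth.
- camera_params(name): a dict with "fx", "fy", "cx", "cy" (pixels), "k1" (the pictures are not rectified: a ray, as slopes to the right and down, at radius r is drawn at 1 + k1 r^2 times it, then the intrinsics apply), "xyz" and "orientation" of the camera in the world. Camera axes: x right, y up, looking along -z (the intrinsics and any distortion apply to the point x, -y, -z); pixel columns grow to the right and rows downward; lengths in m; the calibration is good to about 2 mm. A picture is of the moment at which its call begins: read the wrist's pose just before it. camera_params takes no time and is no camera call; for the wrist camera it gives the pose at the moment of the call.
- hand_in(): hands the job in; it is judged then, once.
The state is a dict: "t": time; "joints": joint angles; "joint_vel": joint speeds; "tau": joint torques, N m; "position": TCP position; "tcp_rot": TCP orientation; "ft_force": force on the tool from outside, world axes, zero at the start; "torque": the same for the moment, N m; "gripper_width": opening from 0.0 (shut) to 1.0 (fully open); "grasp_force": force on a finger pad.
Only numpy, scipy, OpenCV 4.12 (cv2) and the standard library are available. Lean on these libraries where they do the work, as an engineer would, in place of code of your own. Each camera call takes 0.05 s, during which the arm holds its last target. There are 200 camera calls.

## Task

At the inspection station, push the clear guard with the red bar up past its balance point, so that it tips back and stays raised by itself. Then push the yellow-lidded dish along the table until it sits wholly inside the black ring. Push gently with the fingertips or the outside of the fingers only: grip, lift or fling nothing, leave everything else where it stands, and finish clear of everything.

Things in the scene. Friction and masses are not known exactly. Their poses are not given: they have to be found in the camera images.
- station: Blue inspection station, fixed. Origin on the table under the middle of the hinge axis; x points from the ring to the hinge (away from the robot), y along the hinge, z up. Foot 20 mm high and light strip 42 mm high at x 0 to 100 mm; cheeks 125 mm high, 36 deep, 12 thick at x 0, y +-138. Before the hinge only a flat printed mat, flush with the table.
- guard (a joint): Guard angle (rad) about its level hinge: 0 = down, sloping up to the bar by 20 degrees, at rest (start); grows as the bar goes up and away from the robot; 1.31 = rear stop, bar just past straight above the hinge. About 0.9 kg with its dark steel counterweight above and behind the hinge. Balances near 0.64: below, it falls back; above, it tips to 1.31 and stays. Push of 1 to 2 N at the bar.
- guard_bar (a point): Middle of the red round bar, the guard's free edge: 16 mm diameter, 240 long, level, parallel to the hinge, 180 mm from it. Down, its axis is 172 mm above the table, 169 mm nearer the robot than the hinge, free space below. Towards the hinge: clear sheet 4 mm thick, 176 wide, from 24 mm behind the bar's axis; side arms 12 mm square, 94 mm either side of the middle.
- guard_hinge (a point): Middle of the hinge axis, 110 mm above the table.
- ring (a point): Centre, on the table surface, of the white disc inside the black ring printed on the mat (inner diameter 126 mm, outer 138 mm, flat), 120 mm from the hinge on the robot's side, under the guard when that is down.
- yellow_dish: Round closed dish with a yellow lid, 90 mm diameter, 18 mm high, about 70 g, loose on the table between the robot and the station. Origin at the centre of its underside, z up.
- red_dish: The same dish with a red lid; stands beside the yellow one, either left or right. Leave it.
- blue_dish: The same dish with a blue lid, to the robot's right. Leave it.
- tube_rack: Blue test-tube rack with three tubes, 70 x 222 mm, 116 mm high with its tubes, long side along its y. Origin at the centre of its underside. Leave it.
- beaker: Glass beaker, 68 mm diameter, 90 mm high. Origin at the centre of its underside. Leave it.
- dropper_bottle: Amber bottle with a black cap, 40 mm diameter, 90 mm high. Origin at the centre of its underside. Leave it.
- goggles: Blue safety goggles lying lenses up, 70 x 164 mm, 38 mm high, long side along its y. Origin at the centre of the underside. Leave them.
Things that resemble listed ones, but are neither listed nor needed, are in the scene too. Of the things like the yellow_dish, leave any that is green; of the rest the larger one is meant.

How it is judged:
On the way, in this order (a step that is already met when the one before it is completed fails the run):
1. the guard is pushed up past its balance point and rests raised by itself (value of joint guard above 1.2 rad and contact force between each of the arm, the fingers and guard below 0.1 N), for 0.3 s.
2. with the guard raised, the yellow dish is pushed inside the ring (value of joint guard above 1.2 rad and horizontal distance between yellow_dish and ring below 0.018 m), for 0.2 s.
At the end, for the whole second after the job is handed in: The guard rests raised on its rear stop (joint above 1.2 rad, still); the yellow dish lies flat and still on the table with its centre within 18 mm of the ring's centre, so wholly inside the ring; the other dishes, rack, beaker, bottle and goggles are within 15 mm of where they started (all of step 2 and velocity of joint guard between -0.1 and 0.1 rad/s and linear speed of yellow_dish below 0.01 m/s and angle between yellow_dish's own z axis and vertical below 0.05 rad and height (world z) of yellow_dish below 0.004 m and distance of each of red_dish, blue_dish, tube_rack, beaker, dropper_bottle, goggles from where it was at the start of the episode below 0.015 m); the robot touches nothing.
It fails at once if a bystander was moved more than 15 mm (not (distance of red_dish from where it was at the start of the episode below 0.015 m) or not (distance of blue_dish from where it was at the start of the episode below 0.015 m) or not (distance of tube_rack from where it was at the start of the episode below 0.015 m) or not (distance of beaker from where it was at the start of the episode below 0.015 m) or not (distance of dropper_bottle from where it was at the start of the episode below 0.015 m) or not (distance of goggles from where it was at the start of the episode below 0.015 m)).
It fails at once if the yellow dish was lifted or tipped (height (world z) of yellow_dish above 0.008 m or angle between yellow_dish's own z axis and vertical above 0.2 rad).
It fails at once if the dish was gripped or pressed hard (over 20 N) (contact force between the fingers and yellow_dish above 20 N).
It fails at once if the guard was gripped or forced (over 25 N) (contact force between any of the fingers, the arm and guard above 25 N).
It fails at once if the guard was flung (faster than 6 rad/s) (velocity of joint guard above 6 rad/s or velocity of joint guard below -6 rad/s).
It also fails if it takes over 54 s, if anything falls off the work surface, if the arm or the gripper's body presses on something with over 40 N, if the wrist force passes 120 N, or if a joint passes its speed limit or range.

## Working session

There is one attempt and no reset: what is moved stays moved. The work goes in short steps, Python scripts to look and compute and a tool call to move; the robot and the scene stay as the last step left them, time stands still between calls to the robot, and variables do not carry over. Pictures are saved under pics/ and viewed, at most 10 in all, crops included, and the job is handed in when it is done.

Besides the shell and the picture viewer there is one more tool, called after ">>>" by a JSON object that holds its "api" and its "payload", one argument or row to a line. drive_tool: Moves the arm, as the interface text tells. Its arguments: {"type":"object","properties":{"moves":{"type":"array","items":{"type":"array","items":{"type":"number"}}},"squeeze":{"type":"number"}},"required":["moves"]}

```bash
mkdir -p pics; ls; python3 - <<'E'
from plant import *
import cv2
for n in("top","scene"):
    cv2.imwrite(f"pics/{n}0.png",get_image(n)[:,:,::-1]); print(camera_params(n))
s=state();print(s,pinch_z)
E
```

```text
pics
{'fx': 502.70717786543815, 'fy': 502.70717786543815, 'cx': 310.4360459022289, 'cy': 203.1513440685013, 'k1': -0.08563912637788133, 'xyz': array([0.40514068, 0.00876165, 1.51507325]), 'orientation': array([-0.70358875, -0.04213799,  0.04921177,  0.70764784])}
{'fx': 367.19632794873627, 'fy': 367.19632794873627, 'cx': 316.5566231185619, 'cy': 205.4609288587468, 'k1': 0.029398137769732748, 'xyz': array([ 1.21495592, -0.55209395,  0.78662515]), 'orientation': array([0.8275976 , 0.39518907, 0.1789287 , 0.3562195 ])}
{'t': 0.1, 'joints': array([-1.39020247e+00,  3.26899164e-01, -1.93440031e-01,  1.05201280e+00,
       -1.47188060e-06,  1.43656969e+00]), 'joint_vel': array([ 0.00087603, -0.0028009 ,  0.00193042,  0.00137683, -0.00178015,
        0.00017596]), 'tau': array([ 1.33694793e-03, -4.44241905e+01,  2.63036960e+01,  7.88815843e-03,
       -3.31824151e-05, -1.17597827e-05]), 'position': array([ 0.17021036, -0.52246936,  0.23058078]), 'tcp_rot': array([-7.77609001e-04,  9.87636268e-01,  1.56760952e-01, -1.87671534e-05]), 'ft_force': array([0.36003973, 0.04440454, 0.33087783]), 'torque': array([ 0.00037858,  0.00322968, -0.01385444]), 'grasp_force': 0.0, 'gripper_width': 1.0014783550341626} 0.0187
```

View pics/top0.png

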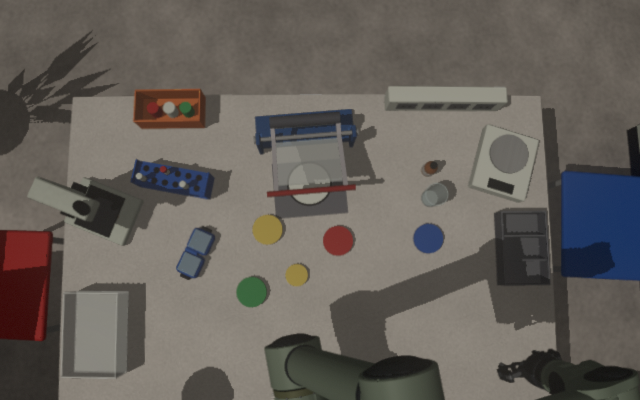

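View pics/scene0.png

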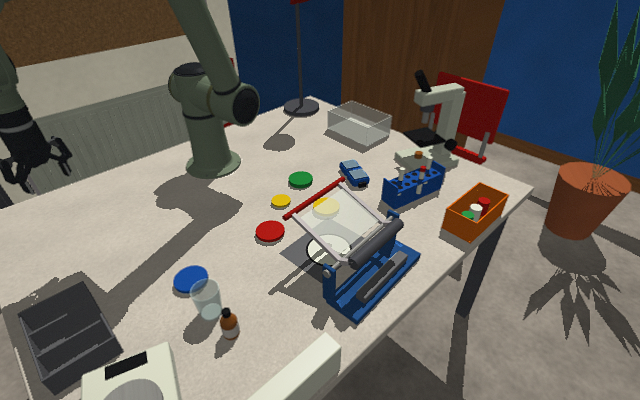

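Top view: the candidates for the yellow dish are large yellow (268,229), small yellow (296,275) and green (252,291). I choose the large yellow one at (268,229). The red bar runs from (268,192) to (355,187), with the white disc at about (309,182). The red dish is at (338,240), to the right of the yellow one.

```bash
cat > h.py <<'E'
import numpy as np, cv2
from plant import *
from scipy.spatial.transform import Rotation as R
def rot(q): return R.from_quat([q[1],q[2],q[3],q[0]])
def ray(p,uv):
    d=np.array([(uv[0]-p['cx'])/p['fx'],(uv[1]-p['cy'])/p['fy']]); s=d.copy()
    for _ in range(20): s=d/(1+p['k1']*(s@s))
    return rot(p['orientation']).apply([s[0],-s[1],-1])
def on_plane(p,uv,z):
    r=ray(p,uv); return p['xyz']+r*(z-p['xyz'][2])/r[2]
def blobs(im,lo,hi,minA=60):
    h=cv2.cvtColor(im,cv2.COLOR_RGB2HSV)
    m=cv2.inRange(h,np.array(lo),np.array(hi))
    if lo[0]==0: m|=cv2.inRange(h,np.array([172,lo[1],lo[2]]),np.array([180,hi[1],hi[2]]))
    c,_=cv2.findContours(m,cv2.RETR_EXTERNAL,cv2.CHAIN_APPROX_NONE)
    return [k for k in c if cv2.contourArea(k)>minA]
def cen(k):
    M=cv2.moments(k); return np.array([M['m10'],M['m01']])/M['m00']
E
python3 - <<'E'
from h import *
np.set_printoptions(precision=4,suppress=True)
im=cv2.cvtColor(cv2.imread("pics/top0.png"),cv2.COLOR_BGR2RGB);p=camera_params("top")
for n,lo,hi in(("yellow",(18,90,80),(35,255,255)),("red",(0,130,60),(8,255,255)),("green",(45,90,40),(80,255,255)),("blue",(105,120,60),(125,255,255))):
    for k in blobs(im,lo,hi):
        (c,wh,a)=cv2.minAreaRect(k); 
        if c[0]<100 or c[0]>550: continue
        print(n,cen(k).round(1),np.round(wh,1),round(a,1),on_plane(p,cen(k),.018)[:2])
        if n=="red" and max(wh)>60:
            b=cv2.boxPoints((c,wh,a)); b=b[np.argsort(b[:,0])]
            e=[on_plane(p,b[:2].mean(0),.175),on_plane(p,b[2:].mean(0),.175)]
            print("bar",e,np.linalg.norm(e[0]-e[1]))
hsv=cv2.cvtColor(im,cv2.COLOR_RGB2HSV)
big=cv2.resize(im[100:310,220:400],None,fx=3.3,fy=2.8*1,interpolation=cv2.INTER_CUBIC)
cv2.imwrite("pics/crop1.png",cv2.resize(im[110:310,220:400],None,fx=3,fy=3,interpolation=cv2.INTER_CUBIC)[:,:,::-1])
E
```

```text
yellow [296.3 274.6] [21. 22.] 90.0 [0.3872 0.0361]
yellow [267.2 229.2] [29.1 29.5] 63.4 [0.5221 0.1225]
red [337.7 240.3] [28.3 28.3] 45.0 [ 0.4879 -0.0874]
red [311.8 190.1] [ 4.6 86.5] 85.1 [ 0.6395 -0.0112]
bar [array([0.605 , 0.1092, 0.175 ]), array([ 0.6239, -0.1237,  0.175 ])] 0.23365100823358928
red [152.9 108.8] [18.4 12. ] 45.0 [0.8977 0.4805]
green [251.3 291.6] [28.3 28.3] 45.0 [0.3381 0.1688]
green [185.  107.7] [11.3 10.6] 45.0 [0.9001 0.3799]
blue [428.1 238.1] [27. 27.] 90.0 [ 0.4921 -0.3591]
blue [182.8 180.2] [52.9 24.5] 10.1 [0.672  0.3795]
blue [147.4 167.8] [19.5 12. ] 7.1 [0.7112 0.4898]
```

View pics/crop1.png

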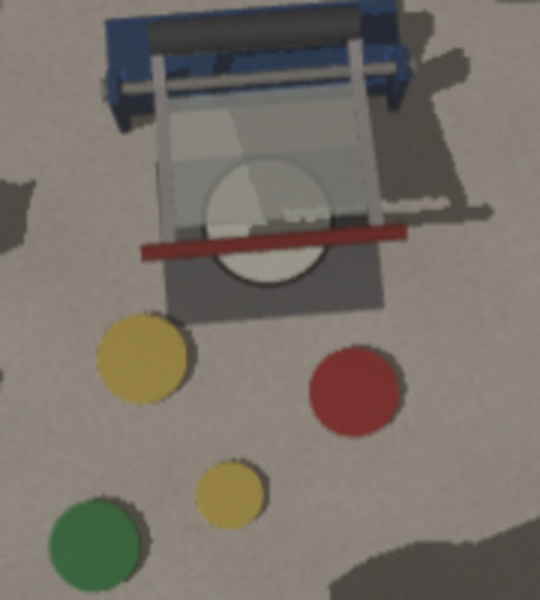

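The crop confirms it: the large yellow dish is at crop (143,358), world (0.522, 0.1225). The bar middle is about (0.6145, -0.007), the station yaw is 0.081 and the ring is about (0.663, -0.003). I'll push the bar from below with shut fingers pitched 45° forward.

>>> {"api": "drive_tool", "payload": {
  "moves": [
    [1, 0, 0, 0, 0, 0, 0.117],
    [1, 0, 0, 0, 0, 0, 0.117],
    [1, 0.0315, -0.04, 0, 0, 0, 0],
    [1, 0.0315, -0.04, 0, 0, 0, 0],
    [1, 0.0315, -0.04, 0, 0, 0, 0],
    [1, 0.0315, -0.04, 0, 0, 0, 0],
    [1, 0.0315, -0.04, 0, 0, 0, 0],
    [1, 0.0315, -0.04, 0, 0, 0, 0],
    [1, 0.0315, -0.04, 0, 0, 0, 0],
    [1, 0.0315, -0.04, 0, 0, 0, 0],
    [1, 0.0315, -0.04, 0, 0, 0, 0],
    [1, 0.0315, -0.04, 0, 0, 0, 0],
    [1, 0.0315, -0.04, 0, 0, 0, 0],
    [1, 0.0315, -0.04, 0, 0, 0, 0],
    [1, 0, 0, 0, 0, 0.157, 0],
    [1, 0, 0, 0, 0, 0.157, 0],
    [1, 0, 0, 0, 0, 0.157, 0],
    [1, 0, 0, 0, 0, 0.157, 0],
    [1, 0, 0, 0, 0, 0.157, 0],
    [1, 0, 0, 0, 0, 0, 0]
  ]
}}

```text
t: 2.6
position: [0.5026, -0.0126, 0.2259]
tcp_rot: [-0.017, 0.925, 0.036, 0.378]
ft_force: [-1.0, 1.0, 0.1]
gripper_width: 0.0
grasp_force: 0.0
```

```bash
python3 - <<'E'
from h import *
np.set_printoptions(precision=4,suppress=True)
s=state();r=rot(s['tcp_rot']).as_matrix();print(s['t'],s['position'],s['joints'],s['ft_force']);print(r)
bar=np.array([.6145,-.007,.172])
for d in(.06,0):
    n=r[:,0];t=r[:,2];tgt=bar-(.019+d)*n+.012*t
    print(tgt,r.T@(tgt-s['position']))
p=camera_params("top");print("disc",on_plane(p,(309.3,183.7),0))
E
```

```text
2.6 [ 0.5026 -0.0126  0.2259] [-0.3583 -0.1736 -1.1062 -0.0871  0.3038  2.8216] [-0.9612  0.9554  0.1119]
[[ 0.712   0.0792  0.6977]
 [ 0.0539 -0.9969  0.0582]
 [ 0.7001 -0.0038 -0.714 ]]
[ 0.5666 -0.0106  0.1081] [-0.0367  0.0035  0.1289]
[ 0.6093 -0.0073  0.1501] [0.0233 0.0035 0.1289]
disc [ 0.662 -0.004  0.   ]
```

>>> {"api": "drive_tool", "payload": {
  "moves": [
    [1, -0.037, 0.003, 0, 0, 0, 0],
    [1, 0, 0, 0.043, 0, 0, 0],
    [1, 0, 0, 0.043, 0, 0, 0],
    [1, 0, 0, 0.043, 0, 0, 0],
    [1, 0, 0, 0, 0, 0, 0],
    [1, 0.025, 0, 0, 0, 0, 0],
    [1, 0.015, 0, 0, 0, 0, 0],
    [1, 0.008, 0, 0, 0, 0, 0],
    [1, 0.006, 0, 0, 0, 0, 0],
    [1, 0.006, 0, 0, 0, 0, 0],
    [1, 0.008, 0, -0.004, 0, 0, 0],
    [1, 0.008, 0, -0.003, 0, 0, 0],
    [1, 0.009, 0, -0.003, 0, 0, 0]
  ]
}}

```text
t: 4.22
position: [0.6265, -0.0074, 0.1816]
tcp_rot: [-0.016, 0.923, 0.037, 0.382]
ft_force: [-0.6, 0.2, -2.0]
gripper_width: -0.0
grasp_force: 0.5
```

```bash
python3 - <<'E'
from h import *
s=state();print(s['t'],s['position'],s['ft_force'])
cv2.imwrite("pics/s1.png",get_image("scene")[100:320,150:470,::-1].repeat(2,0).repeat(2,1))
E
```

```text
4.225 [ 0.62647003 -0.00738175  0.18161431] [-0.55917449  0.18467652 -2.01760316]
```

View pics/s1.png

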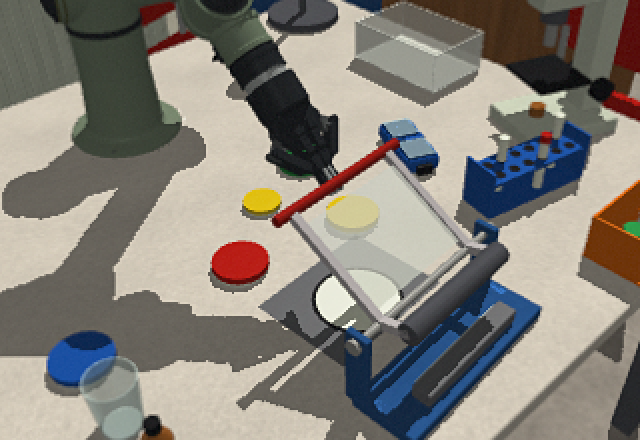

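The fingertips are under the bar at about (330,180) in the crop. The guard is lifting, with about 2 N at the tool. I'll continue along the arc.

>>> {"api": "drive_tool", "payload": {
  "moves": [
    [1, 0.009, 0, -0.002, 0, 0, 0],
    [1, 0.009, 0, -0.002, 0, 0, 0],
    [1, 0.009, 0, -0.001, 0, 0, 0],
    [1, 0.009, 0, -0.001, 0, 0, 0],
    [1, 0.009, 0, 0, 0, 0, 0],
    [1, 0.009, 0, 0, 0, 0, 0],
    [1, 0.009, 0, 0, 0, 0, 0],
    [1, 0.009, 0, 0.001, 0, 0, 0],
    [1, 0.009, 0, 0.001, 0, 0, 0],
    [1, 0.009, 0, 0.002, 0, 0, 0]
  ]
}}

```text
t: 5.52
position: [0.6889, -0.0024, 0.2465]
tcp_rot: [-0.015, 0.923, 0.037, 0.382]
ft_force: [-0.9, 0.5, -1.0]
gripper_width: -0.001
grasp_force: 0.0
```

```bash
python3 - <<'E'
from h import *
s=state();print(s['t'],s['position'],s['ft_force'])
cv2.imwrite("pics/s2.png",get_image("scene")[100:320,150:470,::-1].repeat(2,0).repeat(2,1))
E
```

```text
5.525 [ 0.68890419 -0.00243779  0.24651601] [-0.88506117  0.48300651 -0.96510612]
```

View pics/s2.png

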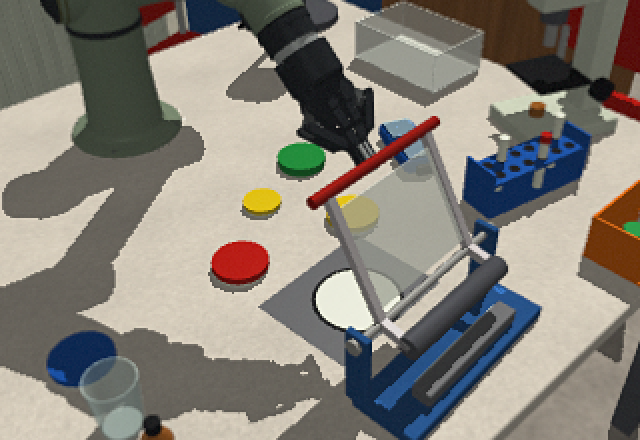

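The bar is well up, at an estimated guard angle of about 0.65–0.7. I'll push a little further, then wait.

>>> {"api": "drive_tool", "payload": {
  "moves": [
    [1, 0.008, 0, 0.003, 0, 0, 0],
    [1, 0.008, 0, 0.003, 0, 0, 0],
    [1, 0.008, 0, 0.004, 0, 0, 0],
    [1, 0, 0, 0, 0, 0, 0],
    [1, 0, 0, 0, 0, 0, 0],
    [1, 0, 0, 0, 0, 0, 0],
    [1, 0, 0, 0, 0, 0, 0],
    [1, 0, 0, 0, 0, 0, 0]
  ]
}}

```text
t: 6.58
position: [0.7122, -0.0006, 0.256]
tcp_rot: [-0.015, 0.923, 0.037, 0.382]
ft_force: [0.0, -0.1, -0.2]
gripper_width: -0.0
grasp_force: 0.0
```

```bash
python3 - <<'E'
from h import *
s=state();print(s['t'],s['position'],s['ft_force'])
cv2.imwrite("pics/s3.png",get_image("scene")[100:320,150:470,::-1].repeat(2,0).repeat(2,1))
E
```

```text
6.575 [ 7.12188914e-01 -5.82096910e-04  2.55957833e-01] [ 0.01445554 -0.09923419 -0.22722468]
```

View pics/s3.png

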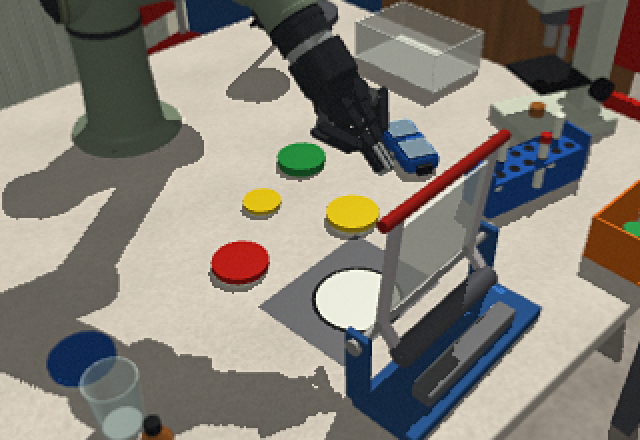

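The guard now stands raised on its rear stop (bar at about (445,180) in the crop), clear of the fingers with a gap. Next I'll back off, straighten the tool, turn the wrist and half-open the fingers so both tips cradle the dish from behind.

>>> {"api": "drive_tool", "payload": {
  "moves": [
    [0, -0.01, 0, -0.05, 0, 0, 0],
    [0, -0.01, 0, -0.055, 0, 0, 0],
    [0, 0, 0, -0.055, 0, 0, 0],
    [0, 0, 0, 0, 0, -0.157, 0],
    [0, 0, 0, 0, 0, -0.157, 0],
    [0, 0, 0, 0, 0, -0.157, 0],
    [0, 0, 0, 0, 0, -0.157, 0],
    [0, 0, 0, 0, 0, -0.157, 0],
    [0, -0.045, 0, 0, 0, 0, -0.18],
    [0, 0, 0, 0, 0, 0, -0.18],
    [0, 0, 0, 0, 0, 0, -0.18],
    [0, 0, 0, 0, 0, 0, -0.18],
    [0, 0, 0, 0, 0, 0, -0.18],
    [0, 0, 0, 0, 0, 0, -0.18],
    [0, 0, 0, 0, 0, 0, -0.18],
    [0, 0, 0, 0, 0, 0, -0.18],
    [0, 0, 0, 0, 0, 0, -0.18],
    [0, 0, 0, 0, 0, 0, -0.18],
    [0, 0, 0, 0, 0, 0, -0.18],
    [0, 0, 0, 0, 0, 0, -0.18]
  ]
}}

```text
t: 9.12
position: [0.5407, -0.0145, 0.3549]
tcp_rot: [0.0, 0.433, 0.902, 0.0]
ft_force: [-0.5, -0.7, 0.1]
gripper_width: 0.497
grasp_force: 0.0
```

```bash
cat > m.py <<'E'
from h import *
np.set_printoptions(precision=4,suppress=True)
s=state();r=rot(s['tcp_rot']).as_matrix();print(s['t'],s['position'],s['joints'],s['ft_force'],s['gripper_width'],"yaw",np.arctan2(r[1,0],r[0,0]));print(r)
im=get_image("top");p=camera_params("top")
cv2.imwrite("pics/top_l.png",im[:,:,::-1])
d=None
for k in blobs(im,(18,90,80),(35,255,255)):
    if cv2.contourArea(k)>420: print("yellow",cen(k),cv2.contourArea(k),on_plane(p,cen(k),.018));d=on_plane(p,cen(k),.018)[:2]
h=cv2.cvtColor(im,cv2.COLOR_RGB2HSV);w=((h[...,1]<60)&(h[...,2]>115)).astype(np.uint8)*255
w[:150]=0;w[220:]=0;w[:,:275]=0;w[:,345:]=0
c=[k for k in cv2.findContours(w,cv2.RETR_EXTERNAL,cv2.CHAIN_APPROX_NONE)[0] if cv2.contourArea(k)>300]
for k in c: print("disc",cv2.fitEllipse(k),on_plane(p,cv2.fitEllipse(k)[0],0))
ring=np.array([.6625,-.0035])
if d is not None:
    print("remaining",ring-d,np.linalg.norm(ring-d)); u=(ring-d)/np.linalg.norm(ring-d)
    for b in(.075,.051):
        t=np.r_[d-b*u,.004];print(b,t,"tool shift",r.T@(t-s['position']),"pushang",np.arctan2(u[1],u[0]))
E
python3 m.py
```

```text
9.125 [ 0.5407 -0.0145  0.3549] [-0.1633  0.2601  0.0297  1.3402  0.0001  0.7316] [-0.4545 -0.6858  0.1154] 0.49670484325199493 yaw 2.2466942597155537
[[-0.6256  0.7801  0.0003]
 [ 0.7801  0.6256  0.0001]
 [-0.0001  0.0002 -1.    ]]
yellow [267.0713 229.1381] 656.5 [0.5222 0.123  0.018 ]
remaining [ 0.1403 -0.1265] 0.18889890473465779
0.075 [0.4665 0.1732 0.004 ] tool shift [0.1929 0.0594 0.3509] pushang -0.7337786699652229
0.051 [0.4843 0.1572 0.004 ] tool shift [0.1692 0.0633 0.3509] pushang -0.7337786699652229
```

>>> {"api": "drive_tool", "payload": {
  "moves": [
    [0, 0, 0, 0, 0, 0, -0.161],
    [0, 0.045, 0.0225, 0, 0, 0, 0],
    [0, 0.045, 0.0225, 0, 0, 0, 0],
    [0, 0.045, 0.0225, 0, 0, 0, 0],
    [0, 0.046, 0.0225, 0, 0, 0, 0],
    [0, 0, 0, 0.06, 0, 0, 0],
    [0, 0, 0, 0.06, 0, 0, 0],
    [0, 0, 0, 0.06, 0, 0, 0],
    [0, 0, 0, 0.06, 0, 0, 0],
    [0, 0, 0, 0.05, 0, 0, 0],
    [0, 0, 0, 0.03, 0, 0, 0],
    [0, 0, 0, 0.02, 0, 0, 0],
    [0, 0, 0, 0.009, 0, 0, 0],
    [0, 0, 0, 0, 0, 0, 0]
  ]
}}

```text
t: 10.92
position: [0.4675, 0.174, 0.0058]
tcp_rot: [-0.0, 0.362, 0.932, -0.0]
ft_force: [0.4, 0.5, 0.7]
gripper_width: 0.5
grasp_force: 0.0
```

```bash
sed -i 's/h\[...,2\]>115/h[...,2]>150/' m.py; python3 m.py; python3 -c "
import cv2,numpy as np
a=cv2.imread('pics/top_l.png');h=cv2.cvtColor(a,cv2.COLOR_BGR2HSV);print(h[183,285:335:5],h[165:205:5,309])
cv2.imwrite('pics/crop5.png',cv2.resize(a[90:310,180:400],None,fx=2.7,fy=2.7,interpolation=2))"
```

```text
10.925 [0.4675 0.174  0.0058] [ 0.2083  0.5113 -0.5907  0.4694  0.      0.9491] [0.3901 0.4618 0.659 ] 0.5001166874685812 yaw 2.4008145131830134
[[-0.7379  0.6749 -0.0005]
 [ 0.6749  0.7379 -0.0001]
 [ 0.0003 -0.0004 -1.    ]]
yellow [267.4795 228.9909] 639.5 [0.5226 0.1218 0.018 ]
disc ((308.4650573730469, 182.27276611328125), (36.08799362182617, 39.43585968017578), 71.99192810058594) [ 0.6664 -0.0014  0.    ]
remaining [ 0.1399 -0.1253] 0.18776263873980192
0.075 [0.4668 0.1718 0.004 ] tool shift [-0.001  -0.0021  0.0018] pushang -0.7305154208935348
0.051 [0.4847 0.1558 0.004 ] tool shift [-0.025  -0.0019  0.0018] pushang -0.7305154208935348
[[  8  12  82]
 [ 26  23 158]
 [ 26  23 158]
 [ 26  23 158]
 [ 26  23 158]
 [ 28  21 157]
 [ 26  23 158]
 [ 26  23 158]
 [ 28  19 157]
 [ 26  25  72]] [[ 28  21 157]
 [ 26  23 158]
 [ 26  23 158]
 [ 28  21 158]
 [ 25  21 157]
 [ 26  23 158]
 [ 26  23 158]
 [ 28  23 158]]
```

View pics/crop5.png

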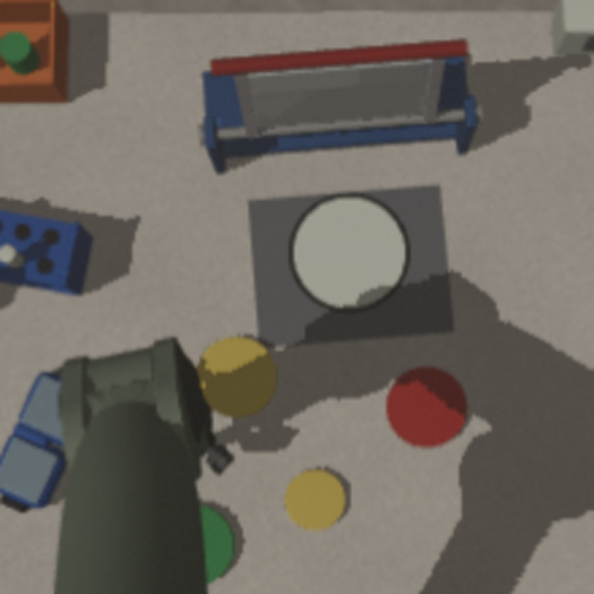

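The guard is up, and the disc is centred at crop (350,252), i.e. pixel (309.6,183.3), matching the estimate (0.6625, -0.004). The gripper sits behind the dish (crop (238,377)) on the push line. Now I'll push gently.

>>> {"api": "drive_tool", "payload": {
  "moves": [
    [0, -0.01, 0, 0, 0, 0, 0],
    [0, -0.008, 0, 0, 0, 0, 0],
    [0, -0.006, 0, 0, 0, 0, 0],
    [0, -0.008, 0, 0, 0, 0, 0],
    [0, -0.01, 0, 0, 0, 0, 0],
    [0, -0.01, 0, 0, 0, 0, 0],
    [0, -0.01, 0, 0, 0, 0, 0],
    [0, -0.01, 0, 0, 0, 0, 0],
    [0, -0.01, 0, 0, 0, 0, 0],
    [0, -0.01, 0, 0, 0, 0, 0],
    [0, -0.01, 0, 0, 0, 0, 0],
    [0, -0.01, 0, 0, 0, 0, 0],
    [0, -0.01, 0, 0, 0, 0, 0],
    [0, -0.01, 0, 0, 0, 0, 0],
    [0, -0.01, 0, 0, 0, 0, 0],
    [0, -0.01, 0, 0, 0, 0, 0],
    [0, -0.01, 0, 0, 0, 0, 0],
    [0, -0.008, 0, 0, 0, 0, 0],
    [0, -0.006, 0, 0, 0, 0, 0],
    [0, 0, 0, 0, 0, 0, 0]
  ]
}}

```text
t: 13.48
position: [0.598, 0.055, 0.006]
tcp_rot: [0.0, 0.362, 0.932, -0.0]
ft_force: [0.0, 0.2, -0.8]
gripper_width: 0.499
grasp_force: 0.0
```

```bash
python3 m.py; python3 -c "
import cv2
a=cv2.imread('pics/top_l.png')
cv2.imwrite('pics/crop6.png',cv2.resize(a[110:290,220:400],None,fx=3,fy=3,interpolation=2))"
```

```text
13.475 [0.598 0.055 0.006] [-0.031   0.6466 -0.311   0.6128 -0.0002  0.7092] [ 0.0338  0.1705 -0.7553] 0.4993804625523187 yaw 2.4013162559342067
[[-0.7383  0.6745  0.0004]
 [ 0.6745  0.7383 -0.0002]
 [-0.0004  0.0001 -1.    ]]
```

View pics/crop6.png

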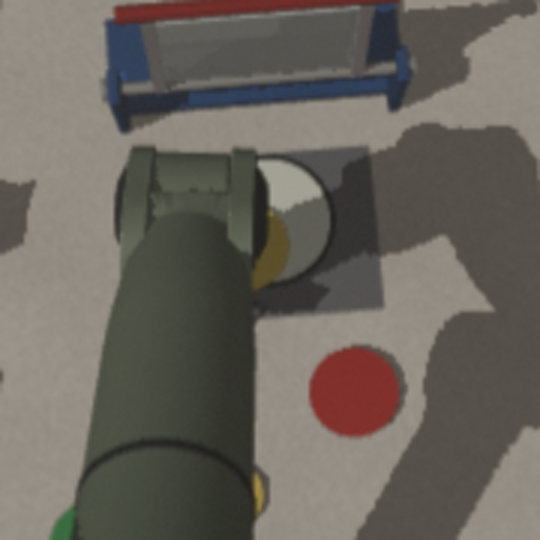

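The dish's right edge shows at crop (289,247), so its centre is at about (244,245), world (0.637, 0.021). It is riding in the cradle as planned with about 36 mm to go. I'll finish the push, back off and rise.

>>> {"api": "drive_tool", "payload": {
  "moves": [
    [0, -0.008, 0, 0, 0, 0, 0],
    [0, -0.01, 0, 0, 0, 0, 0],
    [0, -0.008, 0, 0, 0, 0, 0],
    [0, -0.006, 0, 0, 0, 0, 0],
    [0, -0.004, 0, 0, 0, 0, 0],
    [0, 0, 0, 0, 0, 0, 0],
    [0, 0.01, 0, 0, 0, 0, 0],
    [0, 0.03, 0, 0, 0, 0, 0],
    [0, 0.04, 0, 0, 0, 0, 0],
    [0, 0.01, 0, -0.05, 0, 0, 0],
    [0, 0, 0, -0.06, 0, 0, 0],
    [0, 0.04, 0, -0.04, 0, 0, 0],
    [0, 0.05, 0, 0, 0, 0, 0],
    [0, 0.05, 0, 0, 0, 0, 0],
    [0, 0, 0, 0, 0, 0, 0]
  ]
}}

```text
t: 15.4
position: [0.4505, 0.188, 0.156]
tcp_rot: [-0.001, 0.359, 0.933, -0.0]
ft_force: [0.7, -1.2, -0.3]
gripper_width: 0.501
grasp_force: 0.0
```

```bash
python3 m.py; python3 -c "
import cv2
a=cv2.imread('pics/top_l.png')
cv2.imwrite('pics/crop7.png',cv2.resize(a[90:290,220:400],None,fx=3,fy=3,interpolation=2))"
```

```text
15.4 [0.4505 0.188  0.156 ] [ 0.2437  0.2829 -0.4625  0.8273  0.0005  0.9787] [ 0.7029 -1.1657 -0.3283] 0.5014090284486936 yaw 2.4066259164380326
[[-0.7419  0.6706 -0.002 ]
 [ 0.6706  0.7419  0.0001]
 [ 0.0015 -0.0013 -1.    ]]
yellow [309.1103 182.9352] 637.5 [ 0.6613 -0.0033  0.018 ]
disc ((308.7661437988281, 183.0019073486328), (37.942100524902344, 38.80303955078125), 101.46571350097656) [ 0.6642 -0.0024  0.    ]
remaining [ 0.0012 -0.0002] 0.0012226478442207405
0.075 [0.5878 0.0115 0.004 ] tool shift [-0.2204 -0.0387  0.1517] pushang -0.1983694033593278
0.051 [0.6113 0.0068 0.004 ] tool shift [-0.2411 -0.0264  0.1517] pushang -0.1983694033593278
```

View pics/crop7.png

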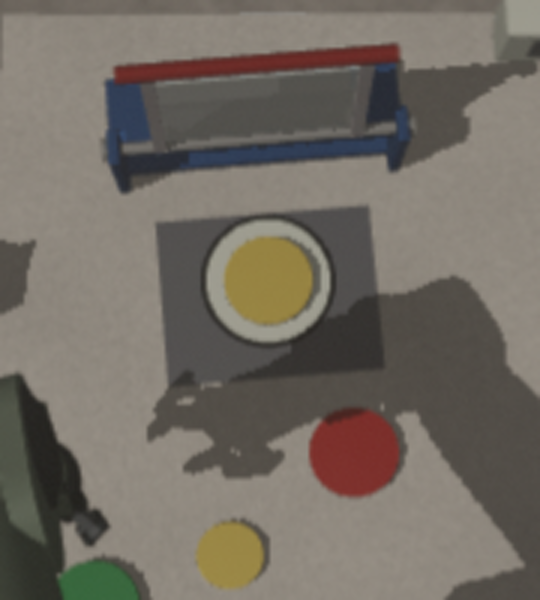

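The yellow dish (crop (268,280)) is centred in the ring, within about 3 mm. The guard is up and the arm is clear.

```bash
python3 -c "
from plant import *
print(hand_in())"
```

```text
the job is handed in; nothing more can be done
None
```

I handed the job in at about 15 s: the guard rests raised on its rear stop, the yellow dish sits inside the ring about 3 mm from centre by camera, and the arm is clear; `hand_in()` gave no verdict.

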